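Peel the top tray off a clinging stack and hold it out for the ground sample

ROBOT

A 6-joint arm with a two-finger parallel gripper is mounted at the origin on the work surface. World frame = base frame: x ahead of the robot, y to its left, z up, the work surface at z = 0. Lengths are in m, angles in rad, forces in N, time in s.
With the tool pointing down it reaches from about 0.375 to 0.9 m from the base axis. Payload 3.1 kg.
Tool frame: the origin (TCP) lies at the centre of the arm's flange, where the gripper is bolted on; the fingertips stand tip_reach ahead of it and the grasp point (between the pads) lies 164 mm ahead of it (tip_reach is the distance from the TCP to the fingertips, in m); z points along the fingers, y is the direction in which the jaws open and shut (so a half turn about z gives the same grasp; the last joint's range is limited). The gripper opens to 87 mm and grips with 3 to 60 N. Pads are 19 mm wide; open, the fingers measure 117 mm over their backs; the gripper's body (75 mm by 190 mm) begins 51 mm behind the grasp point.
Start: joints at [0.958, 0.527, 1.433, -0, 1.181, -0.178], TCP at [0.263, 0.567, 0.405] pointing down, gripper open.
Joint ranges: [-3.08, 3.08], [-0.75, 2.2], [0.22, 2.44], [-1.43, 4.57], [0, 2.65], [-2.85, 2.85]. Speed limits (rad/s): [2.79, 2.79, 3.14, 3.14, 3.14, 3.14].

INTERFACE

Orientations are given as a unit quaternion [x, y, z, w].
In Python, from rig import get_obs, camera, hand_in, tip_reach gives the robot as it stands. The module is installed in compiled form; this text tells all that it offers.
- The arm moves only by the tool servo_tool, never from a script. Its argument "steps" is one flat list of numbers, 5 for each row, row after row: the finger opening in m, from 0 to 0.087, then the shift along the tool's x, y, z in m, then the turn about the tool's z in rad. A call has 1 to 12 rows; each row is the pose to reach, as a shift and turn from the pose commanded when the call began, along the tool's axes at that moment; what a row does not reach only later rows make up. A row lasts 1/8 s, in which the tool goes at most 62.5 mm and 10.7 degrees, less where a joint would pass 70% of its speed; a pose out of reach is approached as far as the arm can. A call with a gripper value outside its range is refused whole. The fingers move at their own pace and stop on an object; "force" is the grip in N (left out, the last holds). Time passes only in rows, so rows that repeat a pose let the fingers close. It gives the time, the measured TCP pose, the force and the opening at its end, in the units of the state.
- get_obs(): the state, without advancing time (a new reading comes with each control period).
- camera(name): name is "scene" or "side" or "wrist"; returns a dict with "pixels" (480x640x3 uint8, blue, green, red), "vertical_fov" (degrees; the focal length in pixels is half the picture's height over the tangent of half this angle, whatever the lens; pixels are square), "cx", "cy" (the principal point, pixels), "T" (4x4, takes a point from camera to world coordinates). Camera axes: x right, y up, looking along -z (the intrinsics and any distortion apply to the point x, -y, -z); pixel columns grow to the right and rows downward; lengths in m; the calibration is good to about 2 mm. A picture is of the moment at which its call begins. There is no depth.
- hand_in(): hands the job in, once; it reports no verdict.
The state is a dict: "time": time; "q": joint angles; "joint_velocities": joint speeds; "joint_torque": joint torques, N m; "position": TCP position; "tool_rot": TCP orientation; "ft_force": force on the tool from outside, world axes, zero at the start; "moment": the same for the moment, N m; "grip_width": finger opening in m.
Only numpy, scipy, OpenCV 4.12 (cv2) and the standard library are available. Lean on these libraries where they do the work, as an engineer would, in place of code of your own. Each camera call takes 0.05 s, during which the arm holds its last target.

TASK

Take one tray from the stack of middle-sized white trays: they nest tightly and cling together, so grip the top one at a corner and peel it off by lifting that corner first while the opposite corner still sits in the stack, leaving the trays below and everything else standing where they are. Then hold the tray level, open side up, with its middle over the middle of the flat white bench pad by the mortar and its underside about 10 cm above the bench, ready for the ground sample to be tipped in. Finish holding it still there in the gripper: do not put it down or let go.

Things in the scene. Friction and masses are not known exactly. Their poses are not given: they have to be found in the camera images.
- middle_top: the tray to take, top of five nested middle-sized ones: white plastic, 138 (x) x 102 (y) x 36 mm high, 120 g, open on top, sloping walls; its turned-down rim is 8 mm wide with upright faces 12 mm high, the rim's middle line 65 mm (x) and 47 mm (y) from the centre, outer corner radius 20 mm. Origin: centre of its underside, z up; starts 72 mm above the bench, rim's top at 108 mm
- middle_second: the tray just under it, same kind, to stay on the stack; origin: centre of its underside, 18 mm below the top tray's, so 6 mm are free between the two rims. Near its corners four small springy tongues pinch the 6 mm high foot of the top tray with 3 N each, until that corner has come up 4 mm; a straight pull works against all four at once and tugs at the whole stack (600 g)
- middle_rest: the three lowest middle-sized trays, standing on the bench as one pack; origin: centre of the underside.
- small_top: top tray of the small stack (five trays), same shape, 112 x 82 mm over the rim; origin: centre of its underside, 72 mm above the bench. Not wanted.
- small_rest: the four small trays below it, as one pack on the bench; origin: centre of the underside.
- large_top: top tray of the large stack (three trays), same shape, 165 x 122 mm over the rim; origin: centre of its underside, 36 mm above the bench. Not wanted.
- large_rest: the two large trays below it, as one pack on the bench; origin: centre of the underside.
- bench_pad: flat white absorbent pad on the bench, 160 (x) x 150 (y) mm, 3 mm thick, fixed; origin: centre of its underside, at bench height.
- mortar: white porcelain mortar, 110 mm across and 68 mm high, its pestle leaning in it up to 113 mm high; stands just beyond the pad. Origin: centre of its underside. Leave alone.
- amber_bottle: small brown bottle, 60 mm across, 115 mm high; origin: centre of its underside. Leave alone.
- sample_jar: small clear jar, 48 mm across, 62 mm high; origin: centre of its underside. Leave alone.
- beaker: clear beaker, 72 mm across, 86 mm high; origin: centre of its underside. Leave alone.
- lab_spoon: steel spoon, 160 mm long, lying on the bench; origin: its underside, mid-length. Leave alone.
- watch_glass: shallow glass dish, 84 mm across, 12 mm high; origin: centre of its underside. Leave alone.
- middle_top_corner0 (a point): lower floor corner of the tray to take, at its +x, +y side: 50.7 mm (x) and 32.7 mm (y) from its centre, on the underside
- middle_top_corner1 (a point): lower floor corner of the tray to take, at its -x, +y side: 50.7 mm (x) and 32.7 mm (y) from its centre, on the underside
- middle_top_corner2 (a point): lower floor corner of the tray to take, at its -x, -y side: 50.7 mm (x) and 32.7 mm (y) from its centre, on the underside
- middle_top_corner3 (a point): lower floor corner of the tray to take, at its +x, -y side: 50.7 mm (x) and 32.7 mm (y) from its centre, on the underside
Things that resemble listed ones, but are neither listed nor needed, are in the scene too. Leave any black look-alike of the middle_second alone. Leave any yellow look-alike of the middle_top alone.

How it is judged:
By the outcome, as a careful person would: the job done as asked, in the order asked, and still so for the second after the job is handed in, while the arm keeps its last pose, push and grip.
It also fails if it takes over 42 s, if anything falls off the work surface, if the arm or the gripper's body presses on something with over 40 N, if the wrist force passes 120 N, or if a joint passes its speed limit or range.

## Working session

There is one attempt and no reset: what is moved stays moved. The work goes in short steps, Python scripts to look and compute and a tool call to move; the robot and the scene stay as the last step left them, time stands still between calls to the robot, and variables do not carry over. Pictures are saved under pics/ and viewed, and the job is handed in when it is done.

Besides the shell and the picture viewer there is one more tool, called by a JSON object that holds its "fn" and its "kwargs". servo_tool: Moves the arm, as the interface text tells. Its arguments: {"type":"object","properties":{"steps":{"type":"array"},"force":{"type":"number"}},"required":["steps"]}

```bash
mkdir -p pics; cat > h.py <<'E'
import numpy as np, cv2
from rig import get_obs, camera, hand_in, tip_reach
from scipy.spatial.transform import Rotation as R
def K(c):
    f=240/np.tan(np.radians(c["vertical_fov"])/2); return f,c["cx"],c["cy"]
def ray(c,u,v):
    f,cx,cy=K(c); T=np.array(c["T"]); d=T[:3,:3]@np.array([(u-cx)/f,-(v-cy)/f,-1]); return T[:3,3],d
def onz(c,u,v,z):
    o,d=ray(c,u,v); return o+d*(z-o[2])/d[2]
def proj(c,p):
    f,cx,cy=K(c); T=np.array(c["T"]); q=T[:3,:3].T@(np.array(p)-T[:3,3]); return cx+f*q[0]/-q[2], cy-f*q[1]/-q[2]
E
python3 - <<'E'
from h import *
for n in ["scene","side","wrist"]:
    c=camera(n); cv2.imwrite(f"pics/{n}0.png",c["pixels"]); print(n,{k:c[k] for k in c if k!="pixels"})
o=get_obs(); print(o, tip_reach)
E
```

```text
scene {'vertical_fov': 48.94487685207083, 'cx': 316.2204301682253, 'cy': 242.1269653462962, 'T': array([[-0.460144  , -0.52515683,  0.71587555,  1.40504594],
       [ 0.8877592 , -0.2609838 ,  0.37917155,  0.5531694 ],
       [-0.0122926 ,  0.80999862,  0.58630293,  0.84442525],
       [ 0.        ,  0.        ,  0.        ,  1.        ]])}
side {'vertical_fov': 54.41018828233432, 'cx': 328.8483426248712, 'cy': 236.9415865059804, 'T': array([[ 0.96938409,  0.1571523 , -0.18867337,  0.2862699 ],
       [-0.24512479,  0.66450114, -0.70594056, -0.78440199],
       [ 0.01443349,  0.73057606,  0.68267876,  0.89056526],
       [ 0.        ,  0.        ,  0.        ,  1.        ]])}
wrist {'vertical_fov': 64.37070557382293, 'cx': 324.81133966933214, 'cy': 247.01759813721569, 'T': array([[ 0.42006621, -0.86827487, -0.26389984,  0.18994633],
       [ 0.90749227,  0.40144149,  0.12370329,  0.59954906],
       [-0.00146812, -0.29145064,  0.95658474,  0.38303216],
       [ 0.        ,  0.        ,  0.        ,  1.        ]])}
{'time': 0.15, 'q': array([ 9.57505693e-01,  5.28242692e-01,  1.43360200e+00, -2.56888447e-06,
        1.18139877e+00, -1.78523395e-01]), 'joint_velocities': array([-0.00166883, -0.00284161, -0.00538128,  0.00124784,  0.00020364,
       -0.00208459]), 'joint_torque': array([ 7.39233383e-04, -4.40430737e+01, -1.76841885e+01,  6.34202315e-02,
        5.52977866e-02, -6.95478457e-05]), 'position': array([0.26308345, 0.56664391, 0.40400419]), 'tool_rot': array([ 2.15675009e-01,  9.76464853e-01, -7.62016937e-04, -3.17218006e-04]), 'ft_force': array([-0.78097103,  0.211256  ,  0.7409747 ]), 'moment': array([-0.02306984,  0.03342714, -0.03601458]), 'grip_width': 0.08721858469398372} 0.1822
```

View pics/scene0.png

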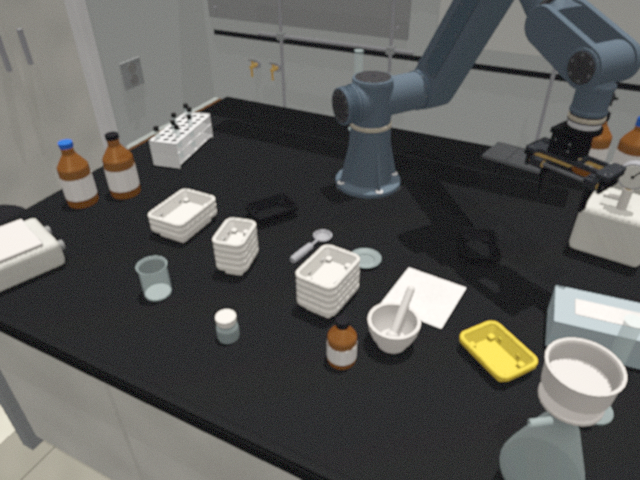

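View pics/side0.png

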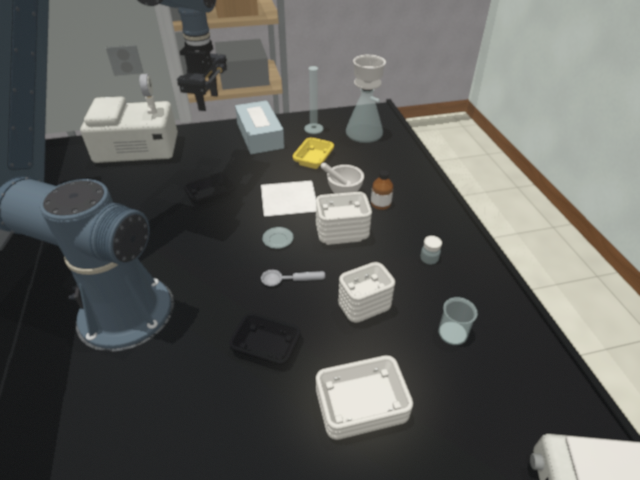

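View pics/wrist0.png

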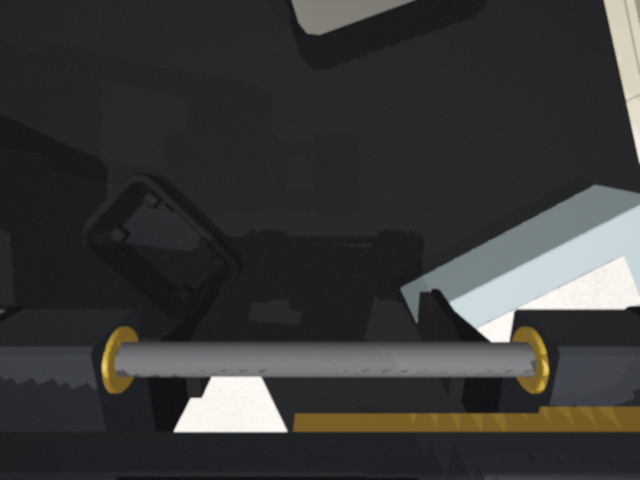

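```bash
python3 - <<'E'
from h import *
for n,boxes in [("scene",{"mid":(290,235,368,325),"pad":(375,255,475,335),"small":(208,210,265,280)}),("side",{"mid":(305,180,378,250),"pad":(250,172,322,222)})]:
    c=camera(n); np.save(f"{n}.npy",c,allow_pickle=True); im=c["pixels"]
    out=[]
    for k,(a,b,d,e) in boxes.items():
        crop=im[b:e,a:d]; s=cv2.resize(crop,None,fx=6,fy=6,interpolation=cv2.INTER_CUBIC)
        cv2.imwrite(f"pics/{n}_{k}.png",s[:600,:800])
E
```

```text
(no output)
```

View pics/scene_mid.png

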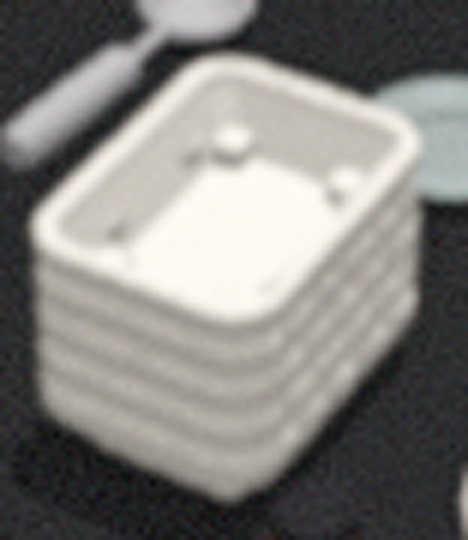

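View pics/side_mid.png

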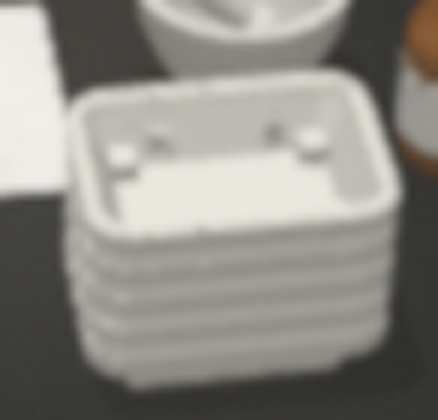

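View pics/scene_pad.png

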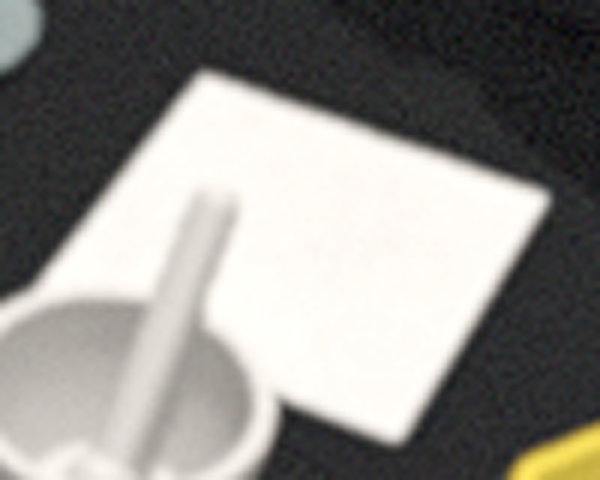

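View pics/side_pad.png

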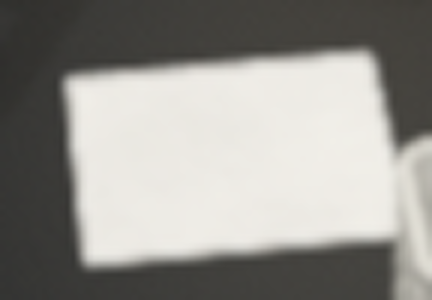

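```bash
python3 - <<'E'
from h import *
S=np.load("scene.npy",allow_pickle=True).item(); D=np.load("side.npy",allow_pickle=True).item()
def P(c,off,z,pts): return np.array([onz(c,off[0]+(x+.5)/6-.5,off[1]+(y+.5)/6-.5,z)[:2] for x,y in pts])
def line(p,q):
    return np.cross([*p,1],[*q,1])
def quad(c,off,z,segs):
    E=[P(c,off,z,s) for s in segs]; L=[line(*e) for e in E]; V=[]
    for i in range(4):
        v=np.cross(L[i],L[(i+1)%4]); V.append(v[:2]/v[2])
    V=np.array(V); ang=[np.degrees(np.arctan2(*(e[1]-e[0])[::-1])) for e in E]
    print("corners",V.round(4).tolist(),"\n c",V.mean(0).round(4),"len",[round(float(np.linalg.norm(V[i]-V[i-1])),4) for i in range(4)],"ang",np.round(ang,1))
quad(S,(290,235),.108,[[(55,195),(180,72)],[(265,62),(390,107)],[(405,175),(290,300)],[(60,255),(190,312)]])
quad(D,(305,180),.108,[[(72,125),(97,210)],[(140,236),(360,215)],[(396,175),(372,105)],[(330,72),(110,88)]])
quad(D,(250,172),.003,[[(66,80),(82,262)],[(90,266),(390,238)],[(396,150),(374,55)],[(366,50),(75,74)]])
quad(S,(375,255),.003,[[(50,270),(195,80)],[(215,70),(545,190)],[(550,202),(405,438)],[(395,442),(285,400)]])
# others
def pt(c,u,v,z,n): print(n,onz(c,u,v,z).round(3))
pt(D,382,180,.115,"amber top"); pt(S,343,322,.115,"amber top"); pt(D,345,175,.068,"mortar rim");pt(S,394,322,.068,"mortar rim")
pt(S,410,289,.113,"pestle"); pt(D,323,167,.113,"pestle"); pt(D,278,238,.01,"glass"); pt(S,366,258,.01,"glass"); pt(D,366,280,.108,"small")
E
```

```text
corners [[0.4952, 0.0939], [0.5047, 0.2006], [0.648, 0.1876], [0.635, 0.0837]] 
 c [0.5707 0.1415] len [0.1403, 0.1071, 0.1439, 0.1047] ang [175.8  84.9  -5.1  82.9]
corners [[0.502, 0.0922], [0.6337, 0.0808], [0.6432, 0.1806], [0.5068, 0.1959]] 
 c [0.5714 0.1374] len [0.1038, 0.1322, 0.1003, 0.1372] ang [-92.7  -5.   84.6 173.6]
corners [[0.3675, 0.2639], [0.5306, 0.2499], [0.5438, 0.4057], [0.3815, 0.4203]] 
 c [0.4558 0.3349] len [0.1569, 0.1637, 0.1564, 0.163] ang [-95.1  -4.9  85.2 174.9]
corners [[0.3634, 0.2681], [0.3791, 0.4216], [0.544, 0.4069], [0.5338, 0.2548]] 
 c [0.4551 0.3378] len [0.1709, 0.1543, 0.1656, 0.1524] ang [175.6  84.2  -5.1 -93.8]
amber top [0.703 0.21  0.115]
amber top [0.727 0.25  0.115]
mortar rim [0.628 0.32  0.068]
mortar rim [0.636 0.325 0.068]
pestle [0.573 0.334 0.113]
pestle [0.558 0.312 0.113]
glass [0.392 0.154 0.01 ]
glass [0.391 0.161 0.01 ]
small [ 0.549 -0.131  0.108]
```

{"fn": "servo_tool", "kwargs": {"steps": [0.087,-0.03,-0.02,0.0,0.03,0.087,-0.08,-0.06,0.0,0.09,0.087,-0.13,-0.1,0.0,0.17,0.087,-0.18,-0.135,0.0,0.25,0.087,-0.23,-0.17,0.0,0.33,0.08,-0.28,-0.21,0.01,0.4,0.07,-0.33,-0.25,0.02,0.438,0.06,-0.37,-0.28,0.03,0.438,0.06,-0.4,-0.3,0.04,0.438,0.06,-0.418,-0.316,0.044,0.438,0.06,-0.418,-0.316,0.044,0.438,0.06,-0.418,-0.316,0.044,0.438], "force": 10}}

```text
time: 1.75
position: [0.5088, 0.1047, 0.3608]
tool_rot: [0.423, 0.906, 0.0, -0.0]
ft_force: [0.1, -0.3, 0.8]
grip_width: 0.0602
```

```bash
python3 - <<'E'
from h import *
c=camera("wrist"); cv2.imwrite("pics/w1.png",c["pixels"]); np.save("w1.npy",c,allow_pickle=True)
o=get_obs();print(o["time"],o["position"],o["tool_rot"],o["ft_force"],o["grip_width"])
E
```

```text
1.8 [0.50868201 0.10499693 0.36090856] [ 4.22290476e-01  9.06460532e-01  7.11248972e-05 -2.31845407e-04] [-0.27132257 -0.38721558  0.48274307] 0.0600429521342648
```

View pics/w1.png

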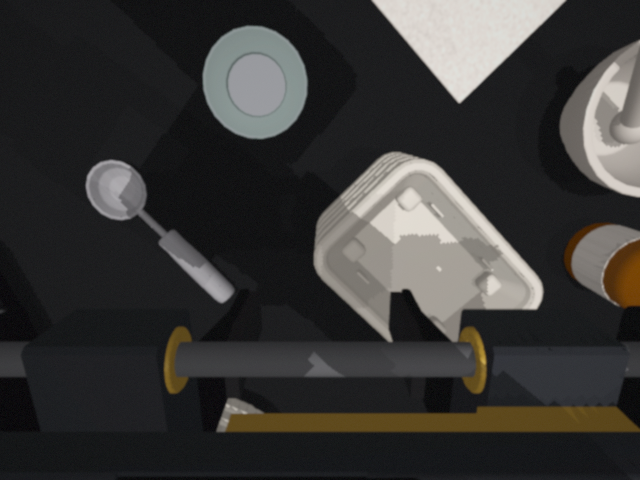

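```bash
python3 - <<'E'
from h import *
c=np.load("w1.npy",allow_pickle=True).item(); im=c["pixels"]
s=cv2.resize(im[140:345,300:560],None,fx=3,fy=3,interpolation=cv2.INTER_CUBIC)
s=np.clip(s.astype(float)*1.0,0,255).astype(np.uint8)
# overlay predicted rim
ctr=np.array([.571,.1395]); r=R.from_euler('z',-5,degrees=True).as_matrix()[:2,:2]
from math import *
pts=[]
for sx,sy,a0 in [(1,1,0),(-1,1,90),(-1,-1,180),(1,-1,270)]:
    for a in range(0,91,10):
        t=radians(a0+a); p=np.array([sx*49+20*cos(t),sy*31+20*sin(t)])/1e3
        u,v=proj(c,[*(ctr+r@p),.108]); pts.append([(u+.5-300)*3,(v+.5-140)*3])
cv2.polylines(s,[np.int32(pts)],True,(0,0,255),1)
cv2.imwrite("pics/w1c.png",s)
E
```

```text
(no output)
```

View pics/w1c.png

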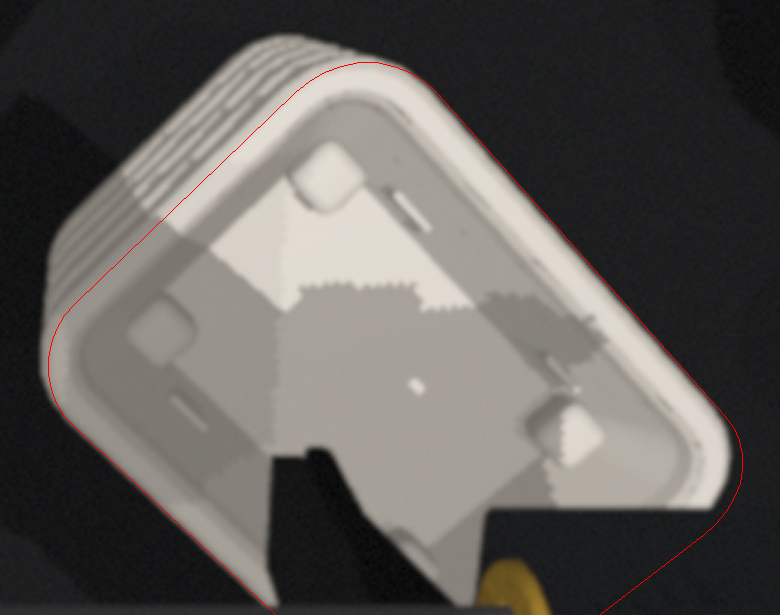

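```bash
python3 - <<'E'
from h import *
c=np.load("w1.npy",allow_pickle=True).item(); g=cv2.GaussianBlur(c["pixels"],(3,3),0).max(2).astype(float)
ctr=np.array([.571,.1395]); r=R.from_euler('z',-5,degrees=True).as_matrix()[:2,:2]
from scipy.ndimage import map_coordinates
def edge(base,nrm,ts,tang,th):
    out=[]
    for t in ts:
        ds=np.arange(-.007,.007,.0002); P=[ctr+r@(base+t*tang+d*nrm) for d in ds]
        uv=np.array([proj(c,[*p,.108]) for p in P]); v=map_coordinates(g,[uv[:,1],uv[:,0]],order=1)
        k=np.argmin(np.gradient(v)); out.append([t,ds[k],v.max(),v.min()])
    return np.array(out)
X=np.array([1.,0]);Y=np.array([0,1.])
for n,b,nr,tg,ts in [("+y",.051*Y,Y,X,np.arange(-.045,.05,.01)),("-y",-.051*Y,-Y,X,np.arange(-.045,-.005,.006)),("+x",.069*X,X,Y,np.arange(.012,.03,.004)),
   ("c0",np.array([.0631,.0451]),(X+Y)/2**.5,(X-Y)/2**.5,[-.004,0,.004]),("c2",-np.array([.0631,.0451]),-(X+Y)/2**.5,(X-Y)/2**.5,[-.004,0,.004])]:
    e=edge(b,nr,ts,tg,0); print(n); print(np.c_[e[:,:2]*1e3,e[:,2:]].round(1).tolist())
E
```

```text
+y
[[-45.0, -0.6, 225.0, 30.0], [-35.0, -0.6, 224.0, 29.6], [-25.0, -0.6, 224.0, 30.1], [-15.0, -0.6, 224.0, 30.9], [-5.0, -0.6, 224.0, 30.0], [5.0, -0.6, 222.0, 31.0], [15.0, -0.6, 222.0, 30.0], [25.0, -0.6, 222.0, 29.9], [35.0, -0.8, 222.0, 30.0], [45.0, -0.8, 221.0, 30.0]]
-y
[[-45.0, -0.0, 152.0, 21.1], [-39.0, -0.0, 151.0, 21.1], [-33.0, -0.0, 152.0, 21.0], [-27.0, -0.0, 152.0, 20.0], [-21.0, 0.2, 155.2, 21.0], [-15.0, -0.0, 165.5, 20.1], [-9.0, -0.0, 166.0, 20.6]]
+x
[[12.0, -0.8, 30.0, 29.0], [16.0, -0.8, 30.0, 26.5], [20.0, -7.0, 30.0, 28.6], [24.0, -2.0, 30.0, 28.0], [28.0, -6.4, 30.0, 28.0]]
c0
[[-4.0, -3.4, 221.0, 30.0], [0.0, -3.4, 221.0, 30.0], [4.0, -4.0, 219.8, 29.8]]
c2
[[-4.0, 1.4, 166.2, 20.2], [0.0, 1.4, 167.0, 21.3], [4.0, 0.8, 163.4, 20.6]]
```

{"fn": "servo_tool", "kwargs": {"steps": [0.045,0.0,-0.0025,0.015,0,0.04,0.0,-0.0025,0.035,0,0.036,0.0,-0.0025,0.05,0,0.036,0.0,-0.0025,0.06,0,0.036,0.0,-0.0025,0.07,0,0.036,0.0,-0.0025,0.076,0,0.036,0.0,-0.0025,0.081,0,0.036,0.0,-0.0025,0.081,0,0.036,0.0,-0.0025,0.081,0], "force": 10}}

```text
time: 2.92
position: [0.5075, 0.1025, 0.28]
tool_rot: [0.423, 0.906, 0.0, 0.0]
ft_force: [-0.5, -0.2, 0.1]
grip_width: 0.0363
```

```bash
python3 - <<'E'
from h import *
o=get_obs();print(o["time"],o["position"],o["ft_force"],o["grip_width"])
for n,(a,b,d,e) in {"scene":(270,180,400,320),"side":(285,110,415,250),"wrist":(150,150,640,480)}.items():
    c=camera(n); s=cv2.resize(c["pixels"][b:e,a:d],None,fx=4 if n!="wrist" else 1.6,fy=4 if n!="wrist" else 1.6,interpolation=cv2.INTER_CUBIC); cv2.imwrite(f"pics/{n}2.png",s)
E
```

```text
2.925 [0.50745463 0.10249753 0.27997403] [-0.52856453 -0.23590323  0.08700881] 0.036295100621132864
```

View pics/scene2.png

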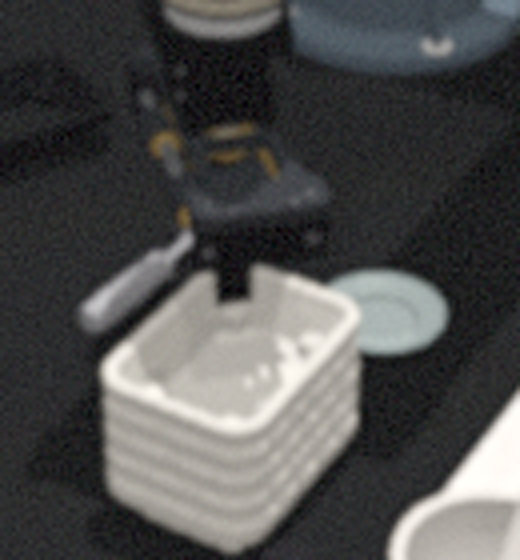

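View pics/side2.png

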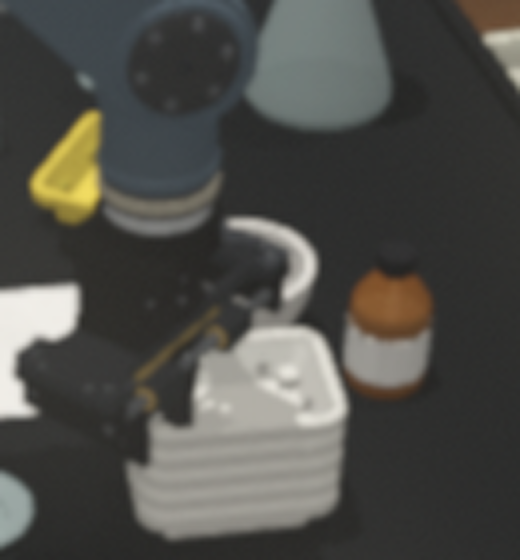

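View pics/wrist2.png

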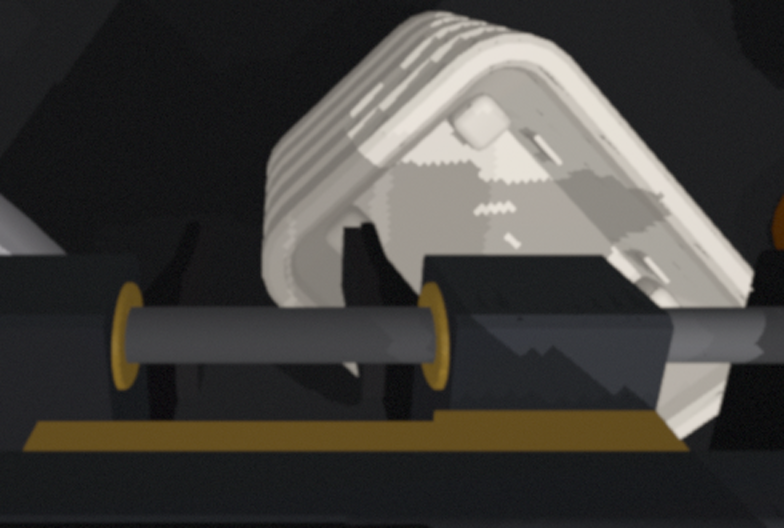

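```bash
python3 - <<'E'
from h import *
c=camera("wrist"); np.save("w2.npy",c,allow_pickle=True); o=get_obs()
p=o["position"]; M=R.from_quat(o["tool_rot"]).as_matrix()
s=cv2.resize(c["pixels"][150:350,200:440],None,fx=3.3,fy=3.3,interpolation=cv2.INTER_CUBIC)
s=np.clip(s*1.6,0,255).astype(np.uint8)
def q(P): 
    u,v=proj(c,P); return int((u+.5-200)*3.3),int((v+.5-150)*3.3)
for sy in(-1,1):
    for sx in(-1,1):
        P=p+M@np.array([sx*.0095,sy*.01815,tip_reach]); cv2.circle(s,q(P),4,(0,255,0),-1)
        print(proj(c,P))
cv2.circle(s,q(p+M@np.array([0,0,tip_reach-.010])),5,(255,0,0),-1)
for ctr,col in [((.571,.1395),(0,0,255)),((.5685,.139),(0,255,255))]:
    r=R.from_euler('z',-5,degrees=True).as_matrix()[:2,:2]; pts=[]
    for rr in (20,12):
      for a in range(-20,111,10):
        t=np.radians(180+a); pts.append(q([*(np.array(ctr)+r@(np.array([-49+rr*np.cos(t),-31+rr*np.sin(t)])/1e3)),.108]))
    cv2.polylines(s,[np.int32(pts)],False,col,1)
cv2.imwrite("pics/w2c.png",s); print(o["time"])
E
```

```text
(np.float64(287.3922459712572), np.float64(328.0640124001607))
(np.float64(286.25656643204627), np.float64(291.00183879173807))
(np.float64(364.1174617803779), np.float64(328.1450974073844))
(np.float64(365.41394497376757), np.float64(291.0887432186188))
3.125
```

View pics/w2c.png

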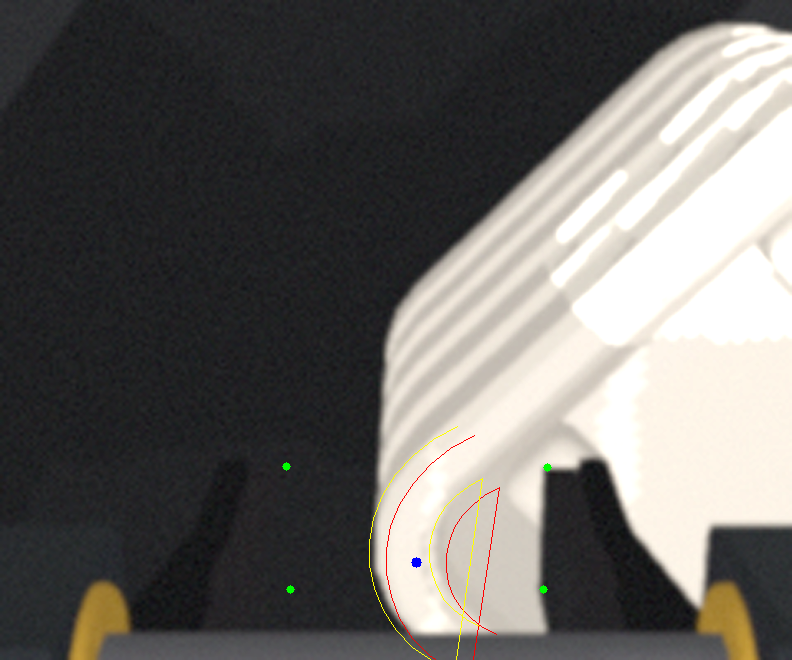

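{"fn": "servo_tool", "kwargs": {"steps": [0.03,0.001,0.001,0.0,0,0.022,0.001,0.001,0.0,0,0.018,0.001,0.001,0.0,0,0.015,0.001,0.001,0.0,0,0.013,0.001,0.001,0.0,0,0.013,0.001,0.001,0.0,0], "force": 10}}

```text
time: 3.88
position: [0.5081, 0.104, 0.28]
tool_rot: [0.423, 0.906, 0.001, 0.001]
ft_force: [3.8, 2.4, -0.5]
grip_width: 0.0183
```

```bash
cat > l.py <<'E'
from h import *
import sys
t=sys.argv[1]
o=get_obs();print(o["time"],o["position"].round(4),o["ft_force"].round(2),o["moment"].round(3),round(o["grip_width"],4))
for n,(a,b,d,e) in {"scene":(270,200,400,320),"side":(300,150,420,250),"wrist":(200,150,440,350)}.items():
    if len(sys.argv)>2 and n not in sys.argv[2:]: continue
    c=camera(n); np.save(f"{n}_{t}.npy",c,allow_pickle=True); s=cv2.resize(c["pixels"][b:e,a:d],None,fx=4 if n!="wrist" else 3,fy=4 if n!="wrist" else 3,interpolation=cv2.INTER_CUBIC); cv2.imwrite(f"pics/{n}_{t}.png",s)
E
python3 l.py 3 wrist
```

```text
3.875 [0.5081 0.104  0.28  ] [ 3.85  2.43 -0.46] [ 0.284 -0.656 -0.01 ] 0.0183
```

View pics/wrist_3.png

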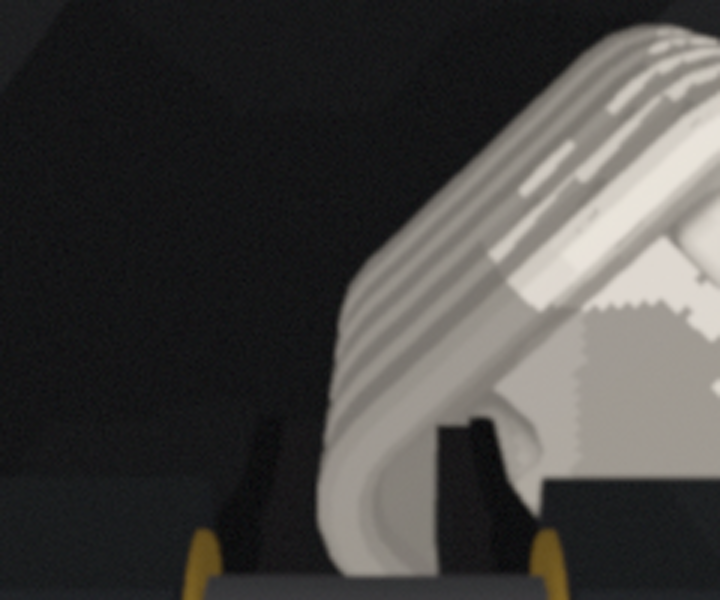

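{"fn": "servo_tool", "kwargs": {"steps": [0.0185,0.0,0.0015,0.0,0,0.0185,0.0,0.003,0.0,0,0.016,0.0,0.003,0.0,0,0.016,0.0,0.003,0.0,0], "force": 6}}

```text
time: 4.42
position: [0.5093, 0.1057, 0.28]
tool_rot: [0.422, 0.906, -0.001, -0.001]
ft_force: [1.3, 0.4, 5.3]
grip_width: 0.0191
```

```bash
python3 l.py 4
```

```text
4.425 [0.5093 0.1057 0.28  ] [1.33 0.43 5.33] [ 0.013 -0.193  0.01 ] 0.0191
```

View pics/wrist_4.png

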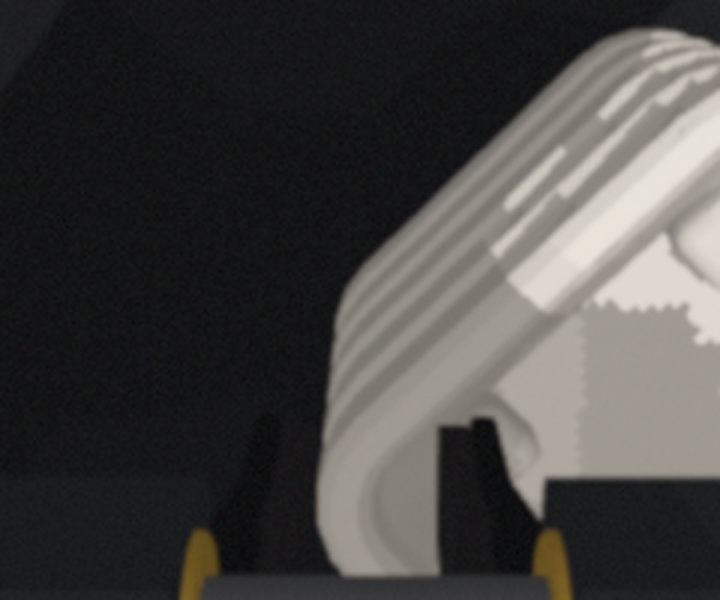

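View pics/side_4.png

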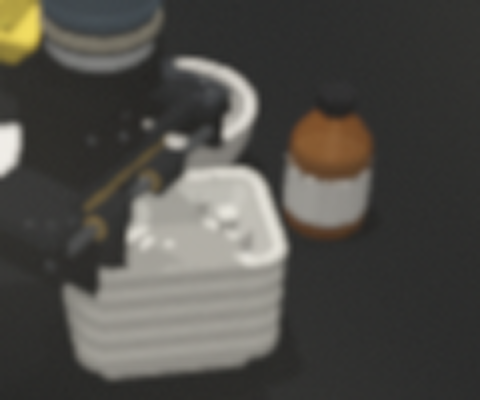

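{"fn": "servo_tool", "kwargs": {"steps": [0.016,0.0,-0.001,0.0,0,0.016,0.0,-0.002,0.0,0,0.016,0.0,-0.003,0.0,0,0.016,0.0,-0.003,0.0,0,0.026,0.0,-0.0028,0.0,0,0.026,0.0,-0.0028,-0.002,0,0.026,0.0,-0.0028,-0.004,0,0.026,0.0,-0.0028,-0.004,0], "force": 6}}

```text
time: 5.58
position: [0.5065, 0.104, 0.2833]
tool_rot: [0.423, 0.906, -0.001, -0.002]
ft_force: [-0.1, -0.6, -0.5]
grip_width: 0.0259
```

```bash
python3 l.py 5; python3 - <<'E'
from h import *
c=np.load("wrist_5.npy",allow_pickle=True).item(); s=cv2.resize(c["pixels"][130:370,180:500],None,fx=2.5,fy=2.5,interpolation=cv2.INTER_CUBIC)
s=np.clip(255*(s/255.)**.5,0,255).astype(np.uint8); cv2.imwrite("pics/w5g.png",s)
E
```

```text
5.575 [0.5065 0.104  0.2833] [-0.13 -0.58 -0.54] [-0.01   0.004  0.04 ] 0.0259
```

View pics/w5g.png

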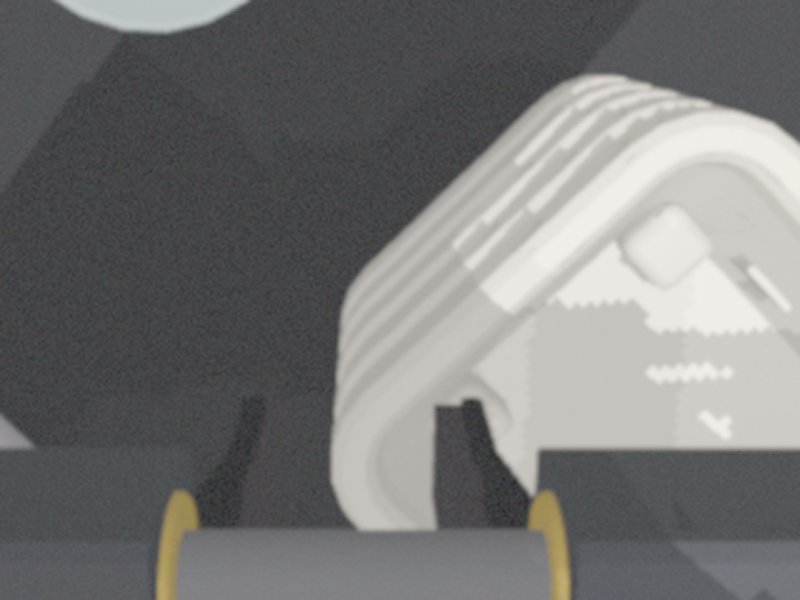

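View pics/scene_5.png

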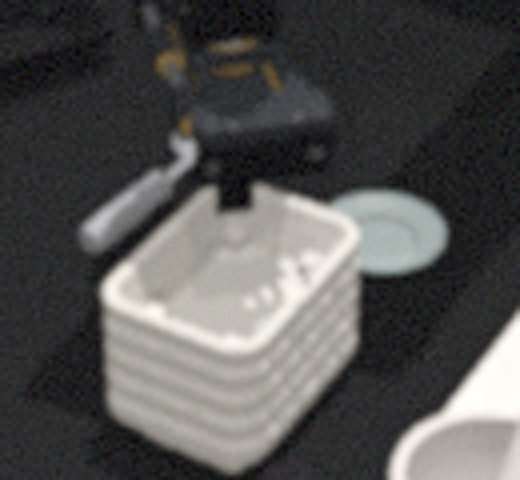

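{"fn": "servo_tool", "kwargs": {"steps": [0.022,0.0,0.0,0.0,0,0.018,0.0,0.0,0.0,0,0.014,0.0,0.0,0.0,0,0.012,0.0,0.0,0.0,0,0.012,0.0,0.0,0.0,0], "force": 3}}

```text
time: 6.35
position: [0.5072, 0.1039, 0.2837]
tool_rot: [0.422, 0.906, -0.001, -0.001]
ft_force: [-2.4, -2.0, 1.9]
grip_width: 0.0131
```

```bash
python3 l.py 6;  python3 - <<'E'
from h import *
c=np.load("wrist_6.npy",allow_pickle=True).item(); s=cv2.resize(c["pixels"][130:370,180:500],None,fx=2.5,fy=2.5,interpolation=cv2.INTER_CUBIC)
s=np.clip(255*(s/255.)**.5,0,255).astype(np.uint8); cv2.imwrite("pics/w6g.png",s)
a=np.load("scene.npy",allow_pickle=True).item()["pixels"];b=np.load("scene_6.npy",allow_pickle=True).item()["pixels"]
for y0,y1,x0,x1 in [(285,325,290,365),(250,320,335,370)]:
    A=a[y0:y1,x0:x1].max(2).astype(np.float32);B=b[y0:y1,x0:x1].max(2).astype(np.float32)
    print(cv2.phaseCorrelate(A,B,cv2.createHanningWindow(A.shape[::-1],cv2.CV_32F)))
a=np.load("side.npy",allow_pickle=True).item()["pixels"];b=np.load("side_6.npy",allow_pickle=True).item()["pixels"]
for y0,y1,x0,x1 in [(215,250,325,385)]:
    A=a[y0:y1,x0:x1].max(2).astype(np.float32);B=b[y0:y1,x0:x1].max(2).astype(np.float32)
    print(cv2.phaseCorrelate(A,B,cv2.createHanningWindow(A.shape[::-1],cv2.CV_32F)))
E
```

```text
6.35 [0.5072 0.1039 0.2837] [-2.38 -1.99  1.9 ] [-0.473  0.275  0.063] 0.0131
((0.5280473834344974, -0.06443463173436825), 1.0174023445447287)
((-0.0489865525054789, 0.11282501255654864), 0.9300379587544335)
((-0.06278707982390586, 0.02105317433758458), 0.9080682070166977)
```

View pics/w6g.png

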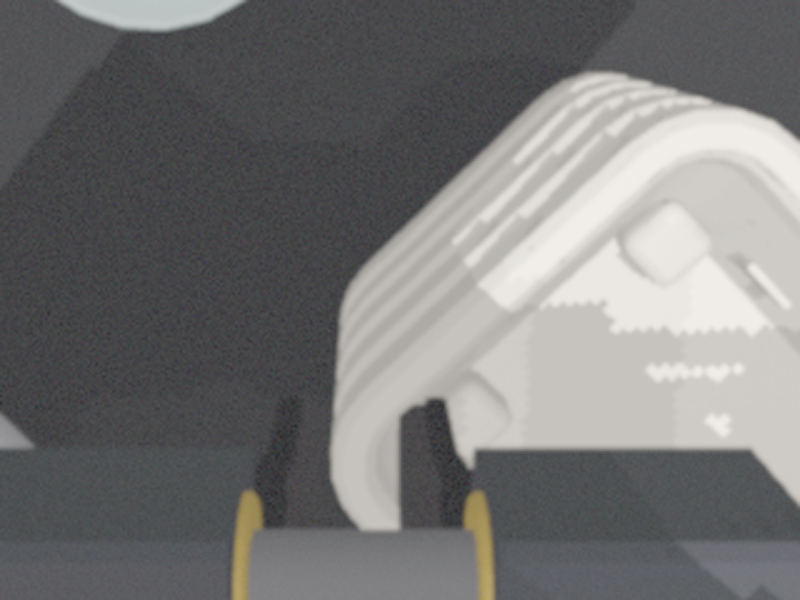

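{"fn": "servo_tool", "kwargs": {"steps": [0.008,0.0,-0.0005,0.0,0,0.008,0.0,-0.0005,0.0,0,0.008,0.0,-0.0005,0.0,0,0.008,0.0,-0.0005,-0.001,0,0.008,0.0,-0.0005,-0.002,0,0.008,0.0,-0.0005,-0.003,0,0.008,0.0,-0.0005,-0.003,0], "force": 14}}

```text
time: 7.38
position: [0.5077, 0.1039, 0.2868]
tool_rot: [0.423, 0.906, 0.0, 0.001]
ft_force: [0.6, 2.3, -4.2]
grip_width: 0.0117
```

```bash
python3 l.py 7
```

```text
7.375 [0.5077 0.1039 0.2868] [ 0.61  2.25 -4.21] [ 0.116 -0.134  0.078] 0.0117
```

View pics/scene_7.png

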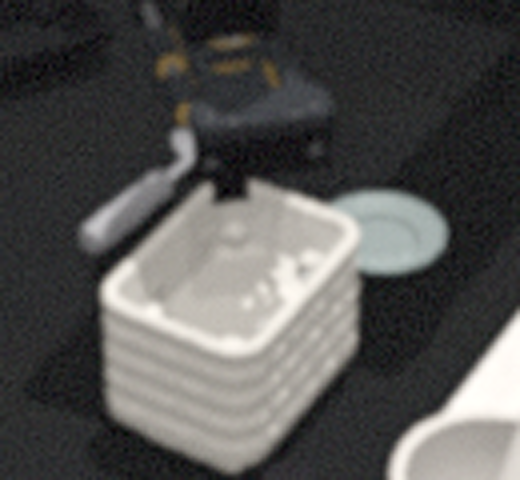

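View pics/side_7.png

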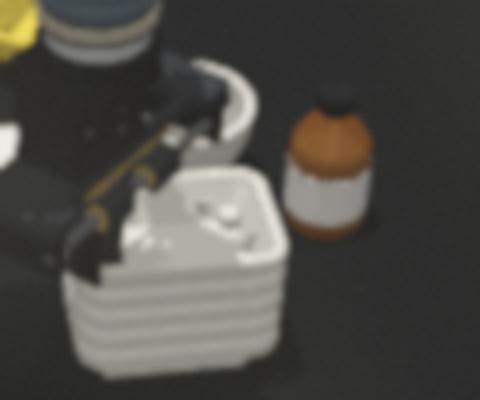

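```bash
python3 - <<'E'
from h import *
r=[]
for k in "67":
    c=np.load(f"wrist_{k}.npy",allow_pickle=True).item(); s=cv2.resize(c["pixels"][150:350,280:440],None,fx=2.5,fy=2.5,interpolation=cv2.INTER_CUBIC)
    r.append(np.clip(255*(s/255.)**.7,0,255).astype(np.uint8))
cv2.imwrite("pics/w67.png",np.hstack(r))
E
```

```text
(no output)
```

View pics/w67.png

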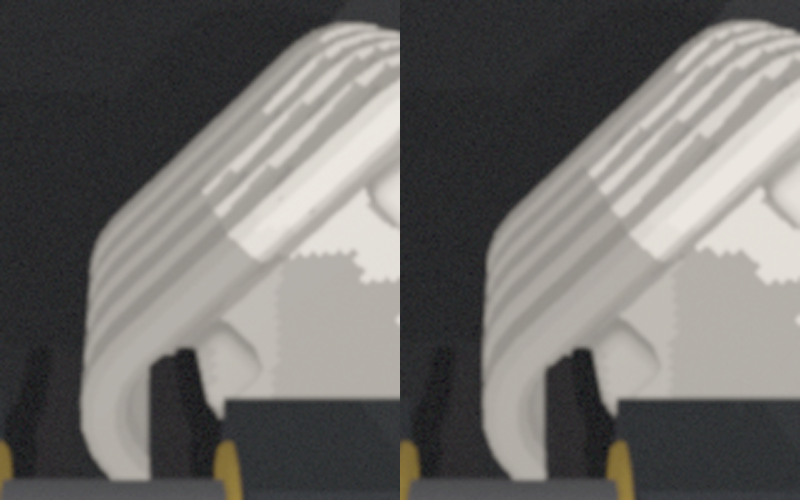

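{"fn": "servo_tool", "kwargs": {"steps": [0.008,0.0,0.0,-0.001,0,0.008,0.0,0.0,-0.002,0,0.008,0.0,0.0,-0.003,0,0.008,0.0,0.0,-0.004,0,0.008,0.0,0.0,-0.004,0], "force": 14}}

```text
time: 8.15
position: [0.5073, 0.1037, 0.291]
tool_rot: [0.423, 0.906, 0.0, 0.0]
ft_force: [1.2, -0.6, -2.0]
grip_width: 0.0113
```

```bash
python3 l.py 8; python3 - <<'E'
from h import *
r=[]
for k in "68":
    c=np.load(f"wrist_{k}.npy",allow_pickle=True).item(); s=cv2.resize(c["pixels"][150:350,280:440],None,fx=2.5,fy=2.5,interpolation=cv2.INTER_CUBIC)
    r.append(np.clip(255*(s/255.)**.7,0,255).astype(np.uint8))
cv2.imwrite("pics/w68.png",np.hstack(r))
E
```

```text
8.15 [0.5073 0.1037 0.291 ] [ 1.22 -0.61 -2.03] [-0.083  0.035  0.004] 0.0113
```

View pics/w68.png

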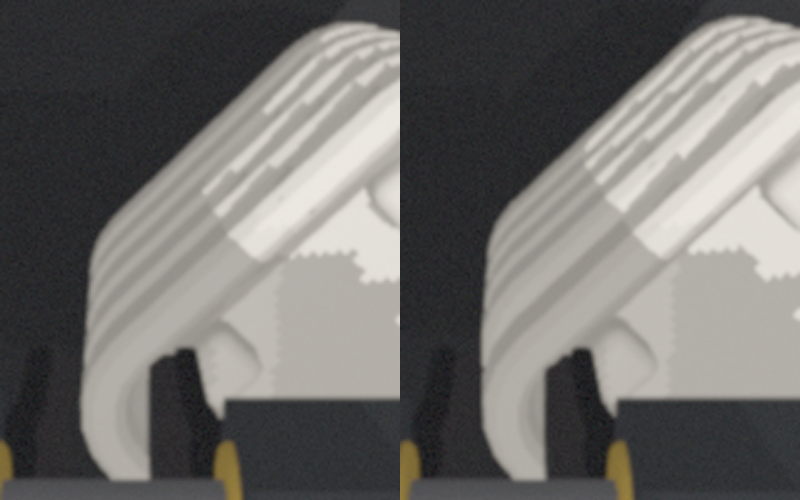

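View pics/side_8.png

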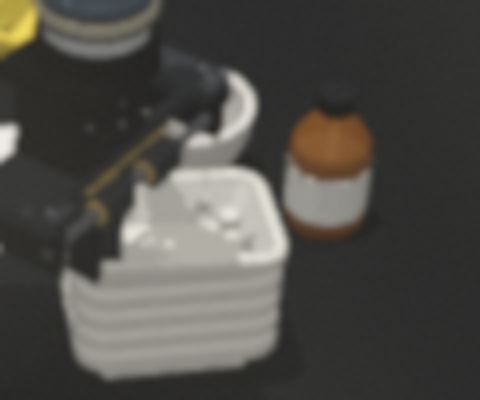

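View pics/scene_8.png

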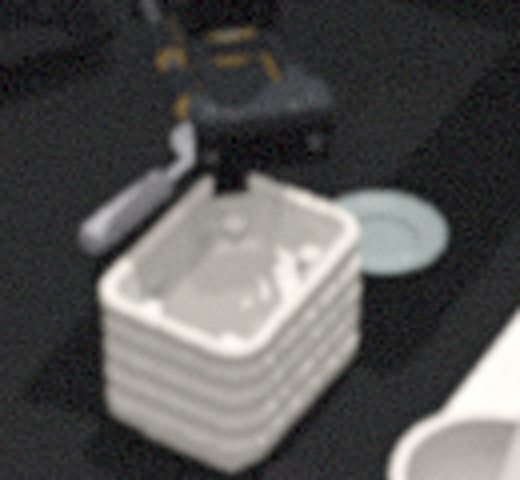

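{"fn": "servo_tool", "kwargs": {"steps": [0.008,0.0,0.0,-0.001,0,0.008,0.0,0.0,-0.002,0,0.008,0.0,0.0,-0.003,0,0.008,0.0,0.0,-0.004,0,0.008,0.0,0.0,-0.005,0,0.008,0.0,0.0,-0.006,0,0.008,0.0,0.0,-0.006,0], "force": 14}}

```text
time: 9.18
position: [0.5071, 0.1038, 0.2968]
tool_rot: [0.423, 0.906, -0.0, -0.0]
ft_force: [-0.5, -0.6, -1.9]
grip_width: 0.0112
```

```bash
python3 l.py 9; python3 - <<'E'
from h import *
r=[]
for k in "89":
    c=np.load(f"wrist_{k}.npy",allow_pickle=True).item(); s=cv2.resize(c["pixels"][150:350,280:440],None,fx=2.5,fy=2.5,interpolation=cv2.INTER_CUBIC)
    r.append(np.clip(255*(s/255.)**.7,0,255).astype(np.uint8))
cv2.imwrite("pics/w89.png",np.hstack(r))
E
```

```text
9.175 [0.5071 0.1038 0.2968] [-0.49 -0.6  -1.87] [-0.053  0.112  0.055] 0.0112
```

View pics/w89.png

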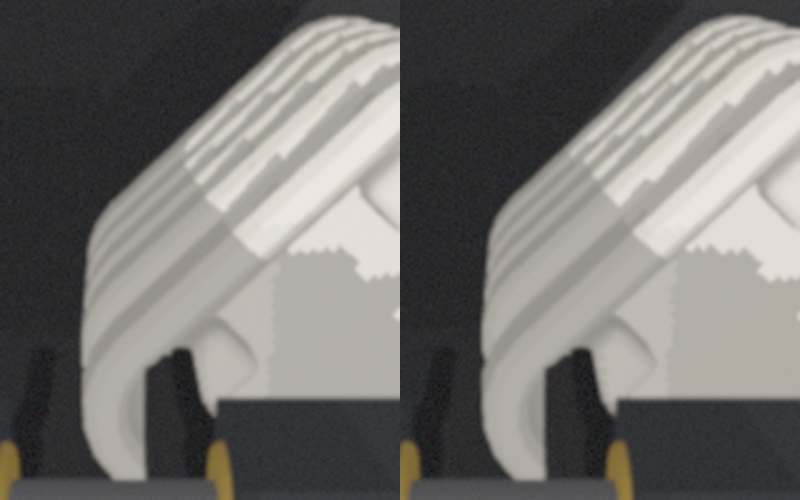

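View pics/side_9.png

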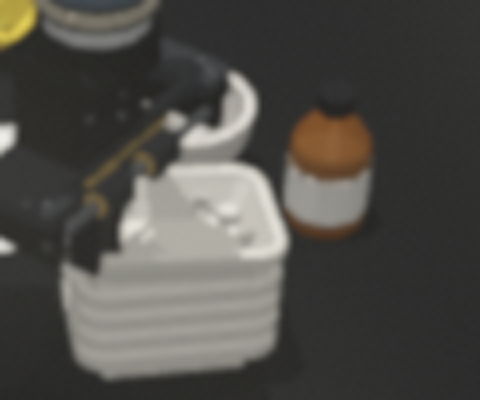

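View pics/scene_9.png

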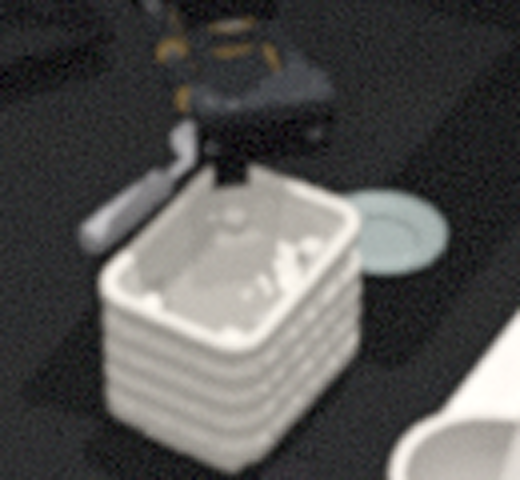

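{"fn": "servo_tool", "kwargs": {"steps": [0.008,0.0,0.0,-0.002,0,0.008,0.0,0.0,-0.004,0,0.008,0.0,0.0,-0.006,0,0.008,0.0,0.0,-0.008,0,0.008,0.0,0.0,-0.008,0], "force": 14}}

```text
time: 9.95
position: [0.5073, 0.1038, 0.305]
tool_rot: [0.423, 0.906, 0.0, 0.0]
ft_force: [0.4, -0.2, -0.9]
grip_width: 0.0112
```

```bash
python3 l.py 10
```

```text
9.95 [0.5073 0.1038 0.305 ] [ 0.42 -0.18 -0.88] [-0.087  0.053  0.003] 0.0112
```

View pics/scene_10.png

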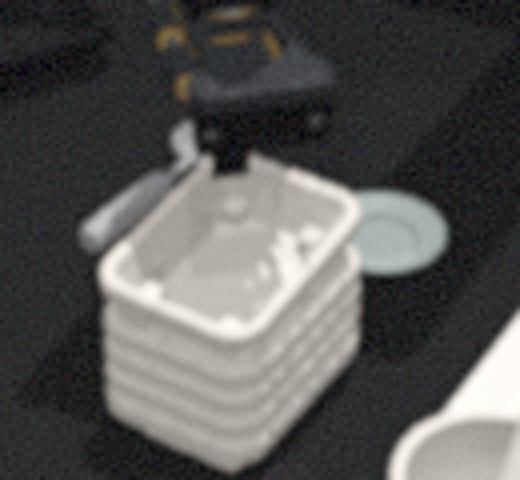

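View pics/side_10.png

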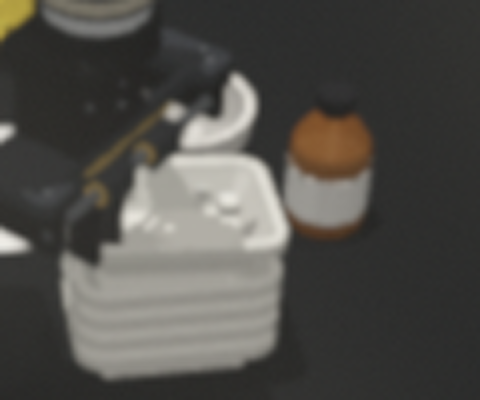

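{"fn": "servo_tool", "kwargs": {"steps": [0.005,0.0,0.0,-0.001,0,0.005,0.0,0.0,-0.004,0,0.005,0.0,0.0,-0.008,0,0.005,0.0,0.0,-0.013,0,0.005,0.0,0.0,-0.02,0,0.005,0.0,0.0,-0.028,0,0.005,0.0,0.0,-0.036,0,0.005,0.0,0.0,-0.044,0,0.005,0.0,0.0,-0.05,0,0.005,0.0,0.0,-0.05,0], "force": 35}}

```text
time: 11.35
position: [0.5073, 0.1038, 0.3553]
tool_rot: [0.423, 0.906, 0.0, 0.001]
ft_force: [-0.2, -0.5, -2.2]
grip_width: 0.0098
```

```bash
python3 l.py 11 scene side
```

```text
11.35 [0.5073 0.1038 0.3553] [-0.15 -0.51 -2.22] [-0.058  0.121  0.061] 0.0098
```

View pics/scene_11.png

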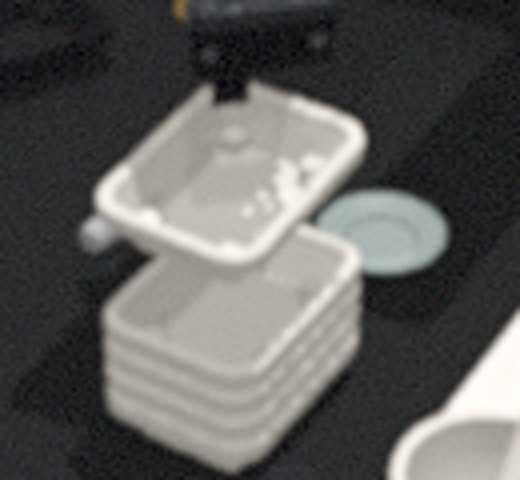

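View pics/side_11.png

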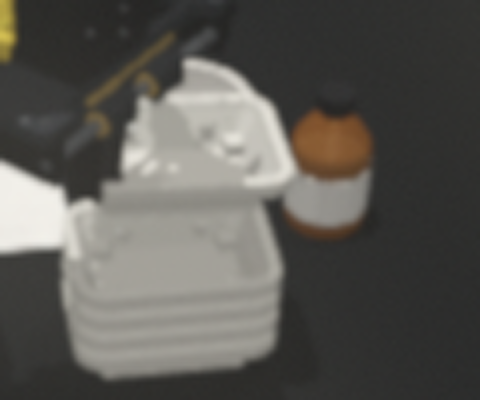

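{"fn": "servo_tool", "kwargs": {"steps": [0.005,0.01,0.001,-0.005,0,0.005,0.03,0.004,-0.005,0,0.005,0.055,0.009,-0.005,0,0.005,0.08,0.013,-0.005,0,0.005,0.105,0.017,-0.005,0,0.005,0.13,0.022,-0.005,0,0.005,0.155,0.027,-0.005,0,0.005,0.18,0.031,-0.003,0,0.005,0.2,0.035,0.0,0,0.005,0.214,0.038,0.005,0,0.005,0.2225,0.039,0.008,0,0.005,0.2245,0.039,0.01,0], "force": 40}}

```text
time: 12.95
position: [0.3924, 0.3012, 0.3444]
tool_rot: [0.422, 0.906, -0.0, -0.0]
ft_force: [0.3, 0.3, -1.1]
grip_width: 0.0098
```

{"fn": "servo_tool", "kwargs": {"steps": [0.005,0,0,0,0,0.005,0,0,0,0], "force": 40}}

```text
time: 13.2
position: [0.3932, 0.3005, 0.3448]
tool_rot: [0.423, 0.906, 0.0, 0.0]
ft_force: [0.4, 0.7, -1.3]
grip_width: 0.01
```

```bash
python3 - <<'E'
from h import *
o=get_obs();print(o["time"],o["position"].round(4),o["ft_force"].round(2),round(o["grip_width"],4))
for n in["scene","side"]:
    c=camera(n); np.save(f"{n}_12.npy",c,allow_pickle=True); cv2.imwrite(f"pics/{n}_12.png",c["pixels"])
    a,b=(350,200) if n=="scene" else (220,120)
    cv2.imwrite(f"pics/{n}_12c.png",cv2.resize(c["pixels"][b:b+120,a:a+150],None,fx=5,fy=5,interpolation=cv2.INTER_CUBIC))
E
```

```text
13.2 [0.3932 0.3005 0.3448] [ 0.44  0.72 -1.3 ] 0.01
```

View pics/scene_12.png

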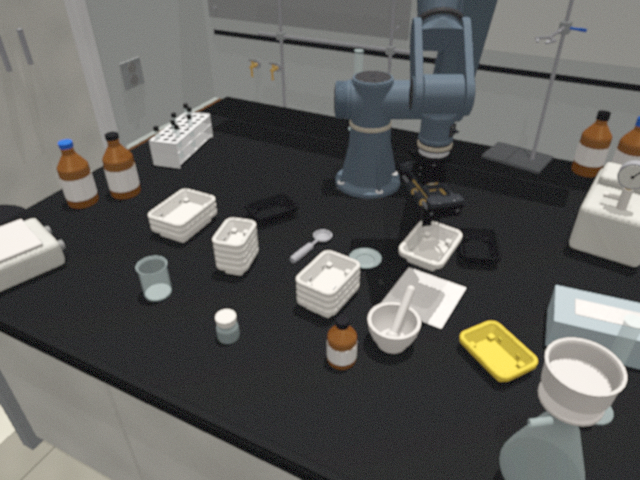

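View pics/scene_12c.png

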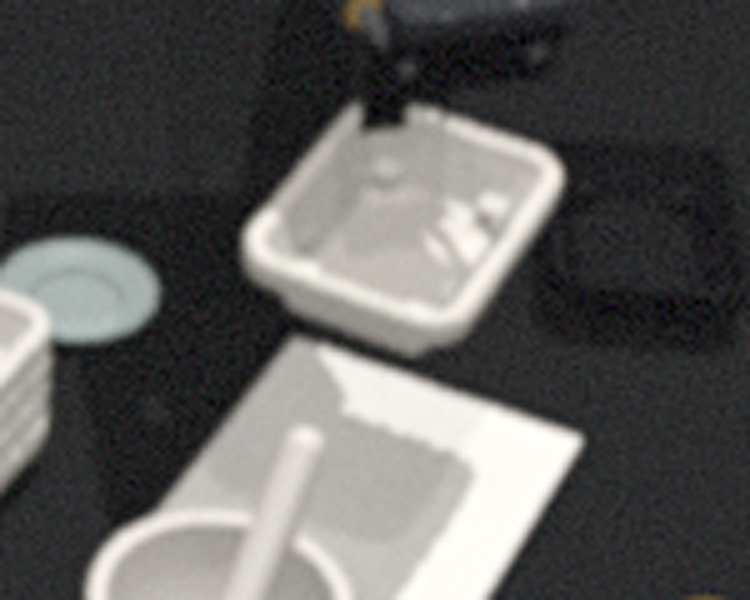

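View pics/side_12c.png

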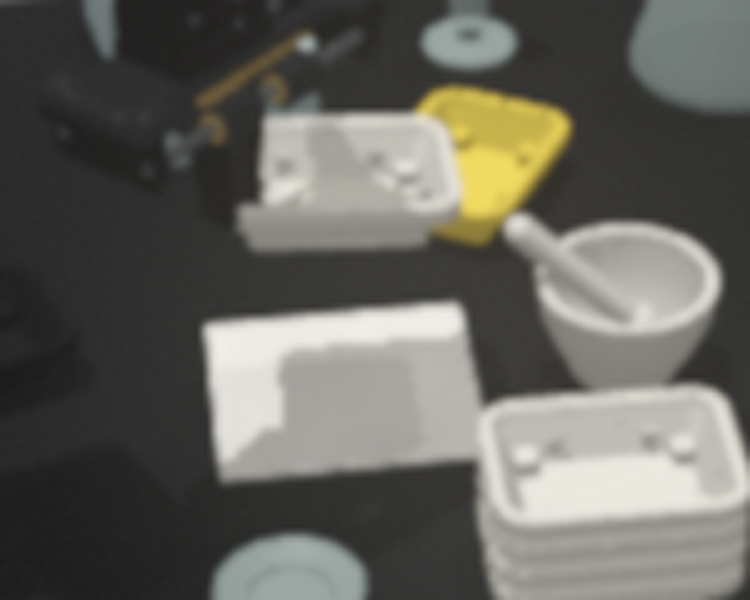

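```bash
python3 - <<'E'
from h import *
for n,(a,b,w,h) in {"scene":(396,216,70,56),"side":(264,138,52,36)}.items():
    c=np.load(f"{n}_12.npy",allow_pickle=True).item(); f=11 if n=="scene" else 15
    s=cv2.resize(c["pixels"][b:b+h,a:a+w],None,fx=f,fy=f,interpolation=cv2.INTER_CUBIC)
    cv2.imwrite(f"pics/{n}_12z.png",s[:600,:800])
E
```

```text
(no output)
```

View pics/scene_12z.png

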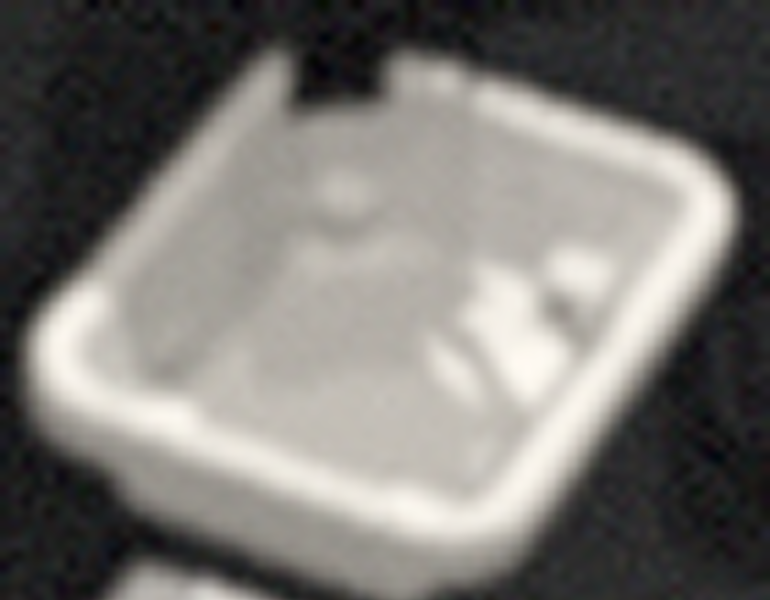

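View pics/side_12z.png

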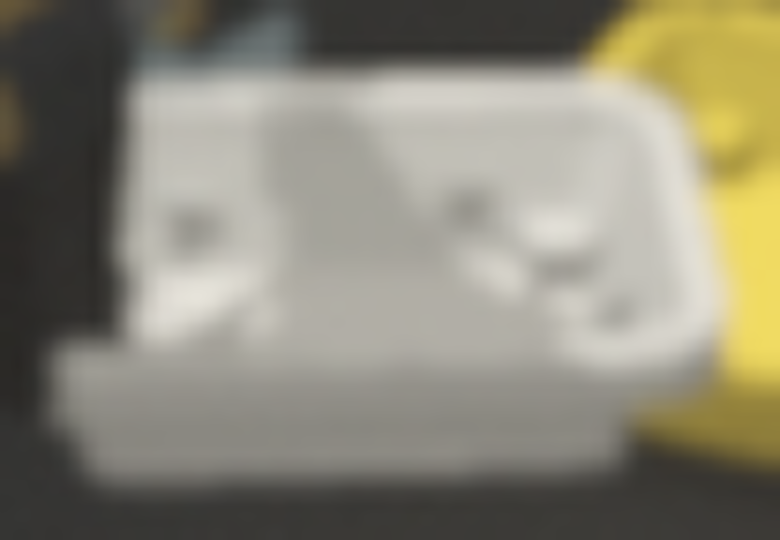

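```bash
python3 - <<'E'
from h import *
S=np.load("scene_12.npy",allow_pickle=True).item(); D=np.load("side_12.npy",allow_pickle=True).item()
def pl(c,off,f,p,q):
    r=[ray(c,off[0]+(x+.5)/f-.5,off[1]+(y+.5)/f-.5) for x,y in(p,q)]
    n=np.cross(r[0][1],r[1][1]); return n/np.linalg.norm(n), r[0][0]
s=lambda p,q: pl(S,(396,216),11,p,q)
d=lambda p,q: pl(D,(264,138),15,p,q)
def dirn(a,b):
    v=np.cross(a[0],b[0]); v/=np.linalg.norm(v); return v
L1=d((150,72),(570,68)); Sh=d((690,130),(725,300))
for n,a,b in [("long",L1,s((110,265),(260,70))),("long",L1,s((540,480),(700,250))),("short",Sh,s((480,70),(670,130))),("short",Sh,s((130,400),(440,510)))]:
    v=dirn(a,b); v=v if (v[0] if n=="long" else v[1])>0 else -v
    print(n,v.round(3),"yaw",np.degrees(np.arctan2(v[1],v[0])).round(1),"elev",np.degrees(np.arcsin(v[2])).round(1))
# triangulate corners by virtual: corner1 outer top & corner0 
def tri(u1,u2):
    o1,a=ray(S,396+(u1[0]+.5)/11-.5,216+(u1[1]+.5)/11-.5);o2,b=ray(D,264+(u2[0]+.5)/15-.5,138+(u2[1]+.5)/15-.5)
    A=np.stack([a,-b],1);t=np.linalg.lstsq(A,o2-o1,rcond=None)[0]; P,Q=o1+a*t[0],o2+b*t[1]; return (P+Q)/2,np.linalg.norm(P-Q)
E
```

```text
long [ 0.994 -0.088 -0.072] yaw -5.0 elev -4.1
long [ 0.993 -0.104 -0.063] yaw -6.0 elev -3.6
short [0.106 0.994 0.001] yaw 83.9 elev 0.1
short [0.106 0.994 0.   ] yaw 83.9 elev 0.0
```

{"fn": "servo_tool", "kwargs": {"steps": [0.0,0,0,0,0,0.0,0,0,0,0,0.0,0,0,0,0,0.0,0,0,0,0], "force": 60}}

```text
time: 13.8
position: [0.3928, 0.3009, 0.3448]
tool_rot: [0.423, 0.906, 0.0, 0.0]
ft_force: [0.0, -0.0, -0.9]
grip_width: 0.009
```

```bash
cat > z.py <<'E'
from h import *
import sys
k=sys.argv[1]
o=get_obs();print(o["time"],o["position"].round(4),o["ft_force"].round(2),round(o["grip_width"],4))
for n,(a,b,w,h) in {"scene":(396,216,70,56),"side":(264,138,52,36)}.items():
    # average frames
    ims=[]
    for i in range(3):
        c=camera(n); ims.append(c["pixels"].astype(np.float32))
    c["pixels"]=np.mean(ims,0).round().astype(np.uint8)
    np.save(f"{n}_{k}.npy",c,allow_pickle=True); f=11 if n=="scene" else 15
    dv=int(sys.argv[2]) if len(sys.argv)>2 else 0
    s=cv2.resize(c["pixels"][b+dv:b+h+dv,a:a+w],None,fx=f,fy=f,interpolation=cv2.INTER_CUBIC)
    cv2.imwrite(f"pics/{n}_{k}z.png",s[:600,:800])
E
python3 z.py 13
```

```text
13.8 [0.3928 0.3009 0.3448] [ 0.03 -0.04 -0.88] 0.009
```

View pics/scene_13z.png

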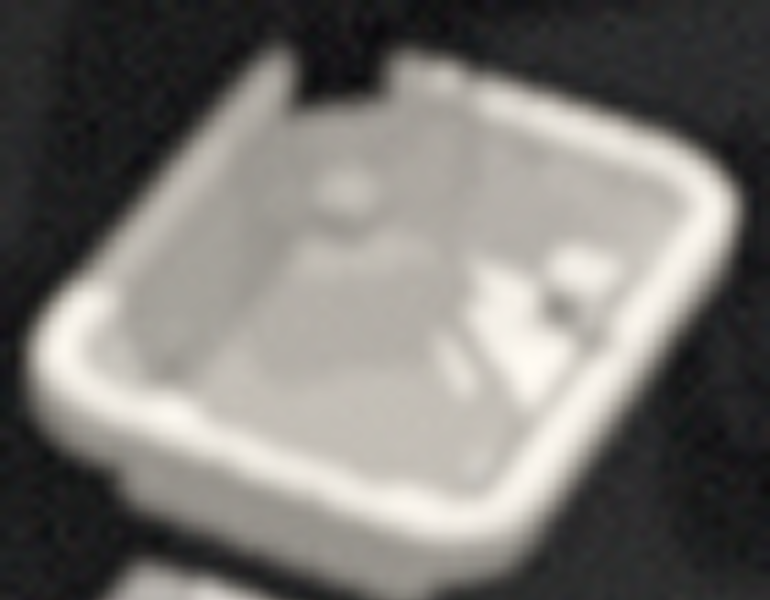

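View pics/side_13z.png

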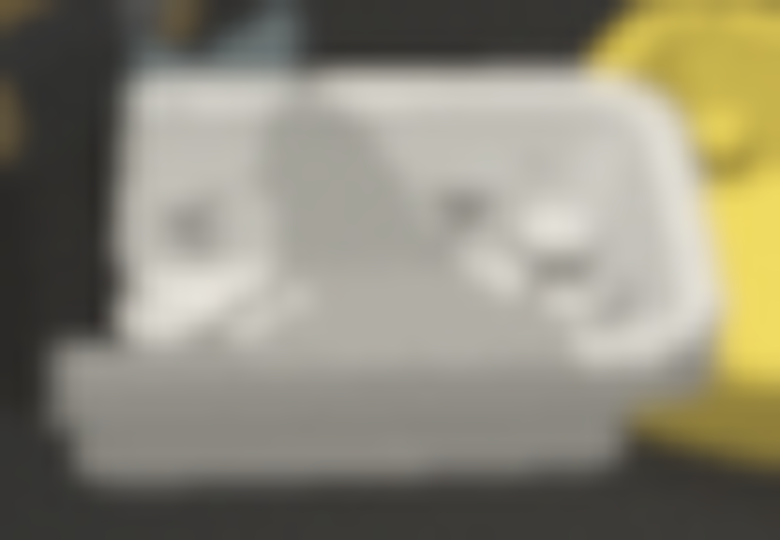

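```bash
python3 - <<'E'
from h import *
c=camera("wrist"); np.save("wrist_13.npy",c,allow_pickle=True); cv2.imwrite("pics/w13.png",c["pixels"])
E
```

```text
(no output)
```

View pics/w13.png

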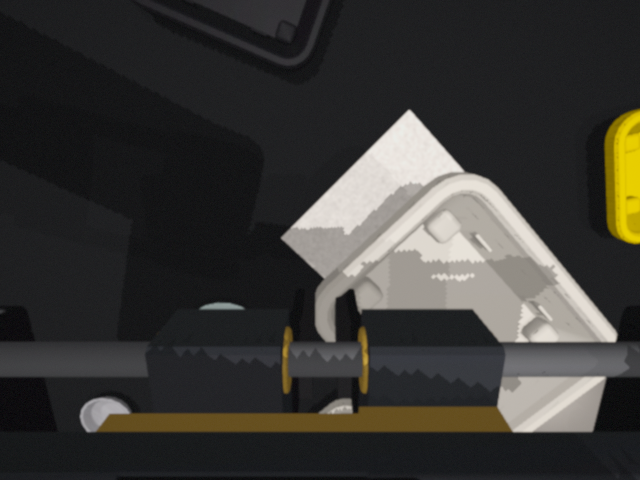

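```bash
cat > ln.py <<'E'
from h import *
from scipy.ndimage import map_coordinates
def fit(c,p,q,r=3):
    g=cv2.GaussianBlur(c["pixels"],(0,0),.8).astype(float).mean(2)
    p=np.array(p,float);q=np.array(q,float);t=(q-p)/np.linalg.norm(q-p);n=np.array([-t[1],t[0]])
    ds=np.arange(-r,r+.01,.1);pts=[]
    for s in np.linspace(0,1,40):
        b=p+s*(q-p);v=map_coordinates(g,[b[1]+ds*n[1],b[0]+ds*n[0]],order=3)
        k=np.abs(np.gradient(v)); i=k.argmax(); pts.append(b+ds[i]*n)
    pts=np.array(pts,np.float32); L=cv2.fitLine(pts,cv2.DIST_HUBER,0,.01,.01).ravel()
    res=(pts-L[2:])@np.array([-L[1],L[0]])
    a=L[2:]-40*L[:2];b=L[2:]+40*L[:2]
    r0=ray(c,*a);r1=ray(c,*b);nn=np.cross(r0[1],r1[1]);return nn/np.linalg.norm(nn),r0[0],np.std(res)
def X(a,b,name):
    v=np.cross(a[0],b[0]);v/=np.linalg.norm(v)
    if abs(v[0])>abs(v[1]): v*=np.sign(v[0])
    else: v*=np.sign(v[1])
    P=np.linalg.lstsq(np.stack([a[0],b[0],v]),np.array([a[0]@a[1],b[0]@b[1],0]),rcond=None)[0]
    print(name,"yaw",np.degrees(np.arctan2(v[1],v[0])).round(2),"elev",np.degrees(np.arcsin(v[2])).round(2),"res",round(float(a[2]),2),round(float(b[2]),2)); return P,v
E
python3 - <<'E'
from ln import *
S,D,W=[np.load(f"{n}_13.npy",allow_pickle=True).item() for n in("scene","side","wrist")]
s=lambda x,y:(396+(x+.5)/11-.5,216+(y+.5)/11-.5)
d=lambda x,y:(264+(x+.5)/15-.5,138+(y+.5)/15-.5)
sy=fit(D,d(310,72),d(560,68)); 
wy=fit(W,(500,195),(595,307)); wx=fit(W,(340,270),(440,188)); wx2=fit(W,(520,427),(570,393))
sx=fit(S,s(500,72),s(660,125)); sl=fit(S,s(120,255),s(250,80)); dr=fit(D,d(695,150),d(722,290)); db=fit(D,d(110,484),d(600,470))
def at(P,v,x=None,y=None):
    t=(x-P[0])/v[0] if x is not None else (y-P[1])/v[1]; return (P+t*v).round(4)
P,v=X(sy,wy,"+y side/wrist"); print(at(P,v,x=.40),at(P,v,x=.52))
P,v=X(sx,wx,"-x scene/wrist"); print(at(P,v,y=.30),at(P,v,y=.38))
X(sy,sl,"long side/scene -y"); X(sx,dr,"short scene/side"); X(db,wy,"bottom/wrist dir"); X(db,sl,"bottom/scene dir")
X(wx2,dr,"+x wrist/side"); 
E
```

```text
+y side/wrist yaw -5.4 elev -3.5 res 0.05 0.13
[0.4    0.3911 0.1688] [0.52   0.3797 0.1614]
-x scene/wrist yaw 83.89 elev -1.24 res 0.04 0.94
[0.3815 0.3    0.1696] [0.39   0.38   0.1678]
long side/scene -y yaw -6.03 elev -3.12 res 0.05 0.04
short scene/side yaw 84.17 elev -1.44 res 0.04 0.1
bottom/wrist dir yaw -5.47 elev -3.23 res 0.12 0.13
bottom/scene dir yaw -5.92 elev -2.91 res 0.12 0.04
+x wrist/side yaw 84.52 elev 0.52 res 1.73 0.1
```

{"fn": "servo_tool", "kwargs": {"steps": [0.0,0,0.001,0.003,0,0.0,0,0.002,0.008,0,0.0,0,0.003,0.014,0,0.0,0,0.004,0.02,0,0.0,0,0.004,0.025,0,0.0,0,0.004,0.028,0,0.0,0,0.004,0.03,0,0.0,0,0.004,0.03,0,0.0,0,0.004,0.03,0,0.0,0,0.004,0.03,0], "force": 60}}

```text
time: 15.4
position: [0.3959, 0.3034, 0.3149]
tool_rot: [0.423, 0.906, 0.0, 0.0]
ft_force: [-0.9, 0.3, -1.9]
grip_width: 0.009
```

```bash
python3 z.py 14 9; python3 - <<'E'
from h import *
c=camera("wrist"); np.save("wrist_14.npy",c,allow_pickle=True); cv2.imwrite("pics/w14.png",c["pixels"])
for n in("scene","side"): 
    c=np.load(f"{n}_14.npy",allow_pickle=True).item(); cv2.imwrite(f"pics/{n}_14.png",c["pixels"])
E
```

```text
15.4 [0.3959 0.3034 0.3149] [-0.94  0.29 -1.9 ] 0.009
```

View pics/scene_14z.png

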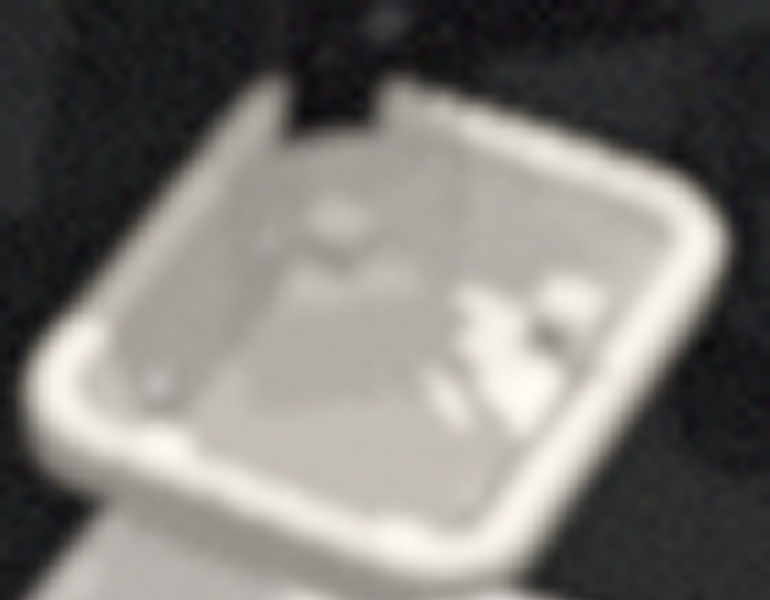

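View pics/side_14z.png

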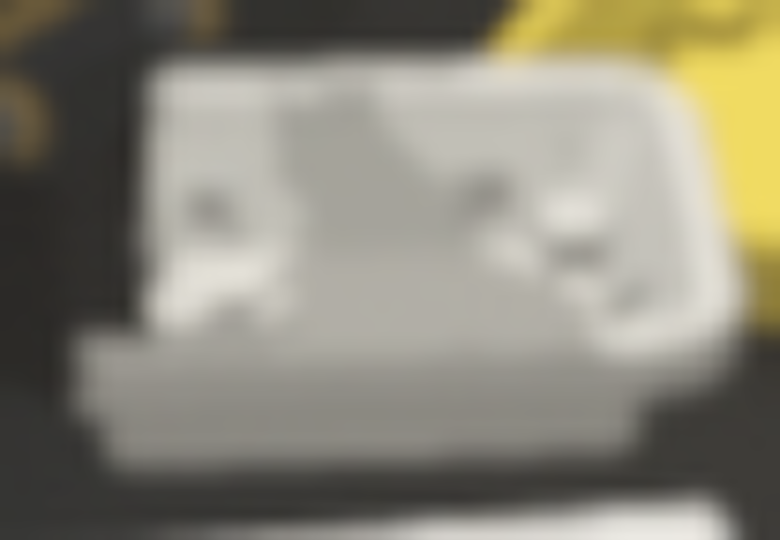

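View pics/side_14.png

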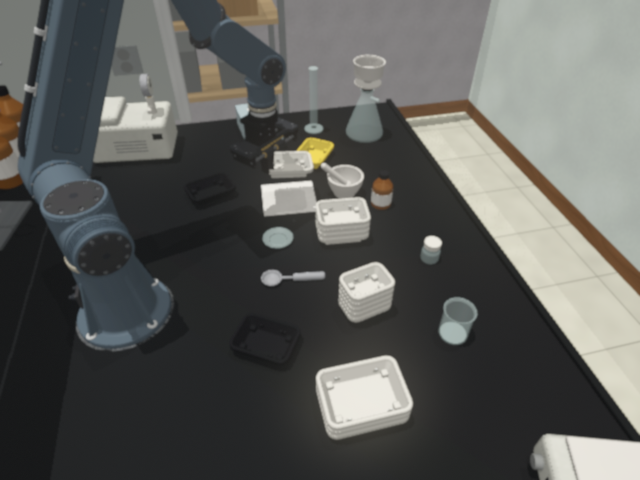

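View pics/w14.png

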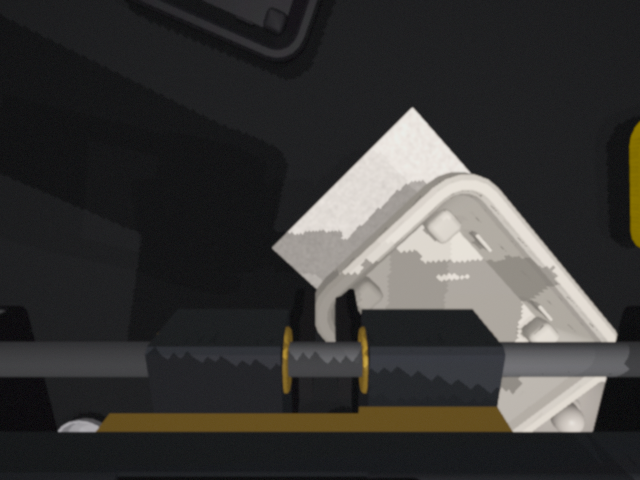

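View pics/scene_14.png

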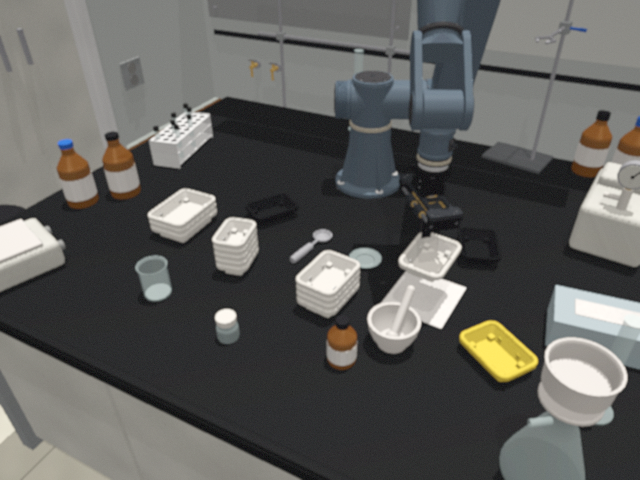

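```bash
python3 - <<'E'
from ln import *
S,D,W=[np.load(f"{n}_14.npy",allow_pickle=True).item() for n in("scene","side","wrist")]
s=lambda x,y:(396+(x+.5)/11-.5,225+(y+.5)/11-.5)
d=lambda x,y:(264+(x+.5)/15-.5,147+(y+.5)/15-.5)
sy=fit(D,d(180,64),d(470,58)); wy=fit(W,(500,195),(595,307)); wx=fit(W,(370,243),(440,186),2.5)
sx=fit(S,s(480,105),s(660,165)); sl=fit(S,s(110,285),s(250,110)); dr=fit(D,d(700,150),d(738,280)); db=fit(D,d(130,470),d(620,455))
P,v=X(sy,wy,"+y"); P2,v2=X(sx,wx,"-x"); X(sy,sl,"long2"); X(sx,dr,"short2"); X(db,wy,"bottom")
# closest points of both lines = corner1 virtual
A=np.stack([v,-v2],1);t=np.linalg.lstsq(A,P2-P,rcond=None)[0];a,b=P+t[0]*v,P2+t[1]*v2;print("corner1",a.round(4),b.round(4))
C=(a+b)/2+.069*v-.051*v2; n=np.cross(v,v2);n/=np.linalg.norm(n)
print("rim centre",C.round(4),"underside",(C-.036*n).round(4),"tilt",np.degrees(np.arccos(n[2])).round(2))
# stack displacement check
for nm,y0,y1,x0,x1 in [("scene",290,325,290,365),("side",222,250,310,385)]:
    A=np.load(f"{nm}.npy",allow_pickle=True).item()["pixels"];B=np.load(f"{nm}_14.npy",allow_pickle=True).item()["pixels"]
    A,B=[q[y0:y1,x0:x1].max(2).astype(np.float32) for q in(A,B)]
    print(nm,cv2.phaseCorrelate(A,B,cv2.createHanningWindow(A.shape[::-1],cv2.CV_32F)))
print(get_obs()["time"])
E
```

```text
+y yaw -5.71 elev -2.29 res 0.08 0.14
-x yaw 83.69 elev -1.71 res 0.05 0.35
long2 yaw -5.64 elev -2.33 res 0.08 0.04
short2 yaw 83.39 elev -1.49 res 0.05 0.1
bottom yaw -2.9 elev -14.2 res 0.75 0.14
corner1 [0.3944 0.3948 0.138 ] [0.3944 0.3948 0.1372]
rim centre [0.4574 0.3373 0.1364] underside [0.4559 0.3364 0.1004] tilt 2.84
scene ((0.6363847577342199, -0.13094703515628225), 1.0572000231566252)
side ((0.04048237661552179, 0.25707576891412565), 0.991848738776313)
15.75
```

{"fn": "servo_tool", "kwargs": {"steps": [0.0,0,0,0,0,0.0,0,0,0,0,0.0,0,0,0,0,0.0,0,0,0,0]}}

```text
time: 16.25
position: [0.3959, 0.3034, 0.3147]
tool_rot: [0.423, 0.906, -0.0, -0.0]
ft_force: [0.6, -0.6, -1.9]
grip_width: 0.0091
```

```bash
python3 - <<'E'
from h import *
o=get_obs();print(o["time"],o["position"].round(4),o["joint_velocities"].round(4),o["grip_width"])
c=camera("wrist")["pixels"];a=np.load("wrist_14.npy",allow_pickle=True).item()["pixels"]
A,B=[q[170:300,320:600].max(2).astype(np.float32) for q in(a,c)];print(cv2.phaseCorrelate(A,B))
hand_in()
E
```

```text
16.25 [0.3959 0.3034 0.3147] [-0.0006  0.0017 -0.0001  0.0007  0.0001 -0.0006] 0.009145281829592723
((0.04927036170965948, 0.4968537018027348), 1.0293718973795574)
the job is handed in; nothing more can be done
```

I peeled the top middle-sized tray off its stack by the corner nearest the robot and handed in at about 16.3 s. It was held still with a 60 N grip over the bench pad.

**Final pose:** The underside centre measured (0.456, 0.336, 0.100) m, against a pad centre of (0.4555, 0.336). That puts it about 10 cm above the bench.

**Peel:** I lifted slowly at 14 N. The gripped corner rose while the opposite corner stayed in the stack. The pull force fell from about 6 N to roughly the tray's own weight as the corners let go.

**Surroundings:** The four lower trays stayed nested. Image comparison puts their shift at or below 0.6 px, about 1 mm. Nothing else was seen to move.

**Problems and disagreements:**
- **First grip:** I set the first grip too deep, and a correction I misjudged slid the whole stack about 2 mm. I slid it back, and the check afterwards found it in place.
- **Tilt:** The tray hangs slightly towards its far side, not perfectly level. The last measurement gave about 2.8°; the one before it gave about 3.5°. One check along the tray's bottom edge disagreed, but it fitted badly, so I left it out.
- **Stillness:** A last wrist picture, compared with one taken half a second earlier, showed a 0.5 px shift. The arm was still and the grip opening steady.

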